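# Set the dip dishes in their serving boards

## Robot

A 7-joint arm with a two-finger parallel gripper is mounted at the origin on the work surface. World frame = base frame: x ahead of the robot, y to its left, z up, the work surface at z = 0. Lengths are in m, angles in degrees, forces in N, time in s.
With the tool pointing down it reaches from about 0.35 to 0.9 m from the base axis. Payload 8.1 kg.
Tool frame: the origin (TCP) lies midway between the tips of the shut fingers; the grasp point (between the pads) lies 19 mm behind it; z points along the fingers, y is the direction in which the jaws open and shut (so a half turn about z gives the same grasp; the last joint's range is limited). The gripper opens to 92 mm and grips with 3 to 60 N. Pads are 19 mm wide; open, the fingers measure 130 mm over their backs; the gripper's body (75 mm by 190 mm) begins 47 mm behind the grasp point.
Start: joints at [-71.54, 24.895, 1.432, 90.138, -0.665, 64.973, -4.303], TCP at [0.258, 0.569, 0.227] pointing down, gripper open.
Joint ranges: [-149.89, 149.89], [-25.12, 119.58], [-72.63, 75.52], [4.76, 147.25], [-75.54, 255.54], [6.69, 114.76], [-157.13, 157.13]. Speed limits (degrees/s): [127.2, 127.2, 172.46, 172.46, 180, 180, 180].

## Interface

Orientations are given as [roll, pitch, yaw] about the fixed x, y, z axes, in that order (R = Rz(yaw) Ry(pitch) Rx(roll)).
In Python, from station import robot gives the robot as it stands.
- The arm moves only by the shell command python3 -m crank 'ROWS' [FORCE]. ROWS is JSON, a list of rows, each a list of 5 numbers: the shift along the world's x, y, z in units of 30 mm (1.0 is 30 mm), then the turn about the world's z in units of 6 degrees (1.0 is 6 degrees), then the opening, from 0 (shut) to 1 (fully open). In form: [[x, y, z, yaw, gripper], ...]. A call has 1 to 5 rows; each row is the pose to reach, as a shift and turn from the pose measured when the call began; what a row does not reach only later rows make up. A row lasts 1/12 s, in which the tool goes at most 41.7 mm and 7.16 degrees, less where a joint would pass 70% of its speed; a pose out of reach is approached as far as the arm can. A call with a gripper value outside its range is refused whole. The fingers move at their own pace and stop on an object; FORCE is the grip in N (left out, the last holds). Time passes only in rows, so rows that repeat a pose let the fingers close. It gives the time, the measured TCP pose, the force and the opening at its end, in the units of the state.
- robot.sense(): the state, without advancing time (a new reading comes with each control period).
- robot.read_camera(name): name is "scene" or "top" or "wrist"; returns a dict with "pixels" (480x640x3 uint8, red, green, blue), "camera_matrix" (3x3 intrinsics, pixels), "k1" (the pictures are not rectified: a ray, as slopes to the right and down, at radius r is drawn at 1 + k1 r^2 times it, then the intrinsics apply), "R" (3x3) and "t" (3): a world point X has camera coordinates R X + t; the wrist camera has in their place "mount" (4x4, takes a point from camera to tool coordinates, whose origin is the TCP and whose axes are the flange's). Camera axes: x right, y down, z forward; pixel columns grow to the right and rows downward; lengths in m; the calibration is good to about 2 mm. A picture is of the moment at which its call begins: read the wrist's pose just before it. There is no depth.
- robot.close_job(): hands the job in, once; it reports no verdict.
The state is a dict: "t": time; "joints": joint angles; "qvel": joint speeds; "effort": joint torques, N m; "tcp_pos": TCP position; "tool_rot": TCP orientation; "force": force on the tool from outside, world axes, zero at the start; "ft_torque": the same for the moment, N m; "width": finger opening in m.
Only numpy, scipy, OpenCV 4.12 (cv2) and the standard library are available. Lean on these libraries where they do the work, as an engineer would, in place of code of your own. Each camera call takes 0.05 s, during which the arm holds its last target. There are 200 camera calls.

## Task

Lay out the snack service: set each of the four white dishes gently into the wooden serving board whose recess has its own shape and size, upright with its foot right down in the recess, the square and the oblong dish lined up with the sides of theirs. Leave the blue tumbler and the clamp-lid jar standing where they are.

Things in the scene. Friction and masses are not known exactly. Their poses are not given: they have to be found in the camera images.
- cup_mid (a point): The small round sauce cup, 48 mm across. White stoneware, open-topped, 52 mm high with 5 mm walls; straight sides stand on a foot 6 mm high that is set in by 6 mm all round. The point lies on its upright axis, half-way up (26 mm above its underside); z points up through the mouth.
- ramekin_mid (a point): The large round ramekin, 66 mm across. White stoneware, open-topped, 52 mm high with 5 mm walls; straight sides stand on a foot 6 mm high that is set in by 6 mm all round. The point lies on its upright axis, half-way up (26 mm above its underside); z points up through the mouth.
- square_mid (a point): The square dish, 62 x 62 mm; its sides run along its x and y. White stoneware, open-topped, 52 mm high with 5 mm walls; straight sides stand on a foot 6 mm high that is set in by 6 mm all round. The point lies on its upright axis, half-way up (26 mm above its underside); z points up through the mouth.
- oblong_mid (a point): The oblong rectangular dish, 108 mm long (its x) and 58 mm wide (its y). White stoneware, open-topped, 52 mm high with 5 mm walls; straight sides stand on a foot 6 mm high that is set in by 6 mm all round. The point lies on its upright axis, half-way up (26 mm above its underside); z points up through the mouth.
- board_cup_recess (a point): A pale wooden serving board, 14 mm thick, fixed to the counter, with a small grip tab on one side (towards its +y) and one grey felt-lined recess in its middle, 5 mm deep. The point is the centre of the recess floor (9 mm above the counter), z up. This one's recess is a small circle, 52 mm across (the board is 92 x 100 mm).
- board_ramekin_recess (a point): A pale wooden serving board, 14 mm thick, fixed to the counter, with a small grip tab on one side (towards its +y) and one grey felt-lined recess in its middle, 5 mm deep. The point is the centre of the recess floor (9 mm above the counter), z up. This one's recess is a large circle, 70 mm across (the board is 96 x 104 mm).
- board_square_recess (a point): A pale wooden serving board, 14 mm thick, fixed to the counter, with a small grip tab on one side (towards its +y) and one grey felt-lined recess in its middle, 5 mm deep. The point is the centre of the recess floor (9 mm above the counter), z up. This one's recess is a square of 66 mm, its sides along x and y (the board is 96 x 104 mm).
- board_oblong_recess (a point): A pale wooden serving board, 14 mm thick, fixed to the counter, with a small grip tab on one side (towards its +y) and one grey felt-lined recess in its middle, 5 mm deep. The point is the centre of the recess floor (9 mm above the counter), z up. This one's recess is a rectangle, 112 mm along x and 62 mm along y (the board is 136 x 90 mm).
- tumbler_mid (a point): A blue plastic tumbler, 115 mm high and 74 mm across the rim, standing beside the work; not to be moved. The point is half-way up its axis.
- jar_mid (a point): A closed glass jar with a steel clamp lid, 90 mm across and about 142 mm high, standing beside the work; not to be moved. The point lies on its axis, 70 mm up.
There are look-alikes about, which are no part of the job. Several things look just like the part that bears tumbler_mid: the one meant starts farthest from the robot's base.

How it is judged (in metres and radians):
At the end, for the whole second after the job is handed in: Each dish upright (0.08 rad), at rest, its foot on its own recess floor (centres within 12 mm, at most 2.5 mm high), square and oblong dish in line with the recess (0.25 rad); tumbler and jar upright, within 30 mm of their start (horizontal distance between cup_mid and board_cup_recess below 0.012 m and z of cup_mid in the frame of board_cup_recess between 0.022 and 0.0285 m and angle between each of cup_mid, ramekin_mid, square_mid, oblong_mid's own z axis and vertical below 0.08 rad and linear speed of each of cup, ramekin, square, oblong below 0.02 m/s and horizontal distance between ramekin_mid and board_ramekin_recess below 0.012 m and z of ramekin_mid in the frame of board_ramekin_recess between 0.022 and 0.0285 m and horizontal distance between square_mid and board_square_recess below 0.012 m and z of square_mid in the frame of board_square_recess between 0.022 and 0.0285 m and (angle between the x axis of square_mid and the x axis of board_square_recess, either way round below 0.25 rad or angle between the x axis of square_mid and the y axis of board_square_recess, either way round below 0.25 rad) and horizontal distance between oblong_mid and board_oblong_recess below 0.012 m and z of oblong_mid in the frame of board_oblong_recess between 0.022 and 0.0285 m and angle between the x axis of oblong_mid and the x axis of board_oblong_recess, either way round below 0.25 rad and distance of each of tumbler_mid, jar_mid from where it was at the start of the episode below 0.03 m and angle between each of tumbler_mid, jar_mid's own z axis and vertical below 0.2 rad); the robot touches nothing.
It fails at once if a dish is rammed into its board (over 45 N) (contact force between cup and board_cup above 45 N or contact force between ramekin and board_ramekin above 45 N or contact force between square and board_square above 45 N or contact force between oblong and board_oblong above 45 N).
It fails at once if a dish is dropped: it falls free of the fingers at over 0.45 m/s (a fall of about 10 mm) ((linear speed of cup above 0.45 m/s and contact force between cup and the fingers below 0.1 N) or (linear speed of ramekin above 0.45 m/s and contact force between ramekin and the fingers below 0.1 N) or (linear speed of square above 0.45 m/s and contact force between square and the fingers below 0.1 N) or (linear speed of oblong above 0.45 m/s and contact force between oblong and the fingers below 0.1 N)).
It fails at once if the tumbler or the jar is pushed away or tipped over (distance of any of tumbler_mid, jar_mid from where it was at the start of the episode above 0.03 m or angle between any of tumbler_mid, jar_mid's own z axis and vertical above 0.3 rad).
It also fails if it takes over 112 s, if anything falls off the work surface, if the arm or the gripper's body presses on something with over 40 N, if the wrist force passes 120 N, or if a joint passes its speed limit or range.

## Working session

There is one attempt and no reset: what is moved stays moved. The work goes in short steps, Python scripts to look and compute and a shell command to move; the robot and the scene stay as the last step left them, time stands still between calls to the robot, and variables do not carry over. Pictures are saved under pics/ and viewed, about 12 in all and at most 16, crops included, and the job is handed in when it is done.

```bash
mkdir -p pics; ls; python3 - <<'E'
from station import robot
import cv2
print(robot.sense())
for n in("scene","top"):
    d=robot.read_camera(n); cv2.imwrite(f"pics/{n}0.png",d["pixels"][:,:,::-1]); print(n,d["camera_matrix"],d["k1"],d["R"],d["t"])
d=robot.read_camera("wrist");print(d["mount"],d["k1"],d["camera_matrix"])
E
```

```text
pics
{'t': 0.0, 'joints': array([-71.53873159,  24.93689216,   1.43095807,  90.18898932,
        -0.66430837,  64.97254162,  -4.30303118]), 'qvel': array([-0.00762665,  0.04587529, -0.03882711, -0.00591984,  0.02632472,
        0.10401159,  0.04088744]), 'effort': array([-5.13085488e-04, -6.67874336e+01,  9.84376296e-01, -3.14445019e+01,
       -6.05352013e-02,  4.29682026e-02,  1.13651697e-04]), 'tcp_pos': array([0.25743811, 0.5689616 , 0.22594097]), 'tool_rot': array([-1.79910285e+02,  8.53605310e-03,  1.55656110e+02]), 'force': array([ 0.27424754,  0.9561612 , -0.1843169 ]), 'ft_torque': array([ 0.02634726,  0.00995171, -0.00987835]), 'width': 0.09205488334153598}
scene [[466.50828468   0.         322.87575812]
 [  0.         466.50828468 238.13149016]
 [  0.           0.           1.        ]] -0.0007491798659263124 [[ 0.53242587  0.84639506  0.01175161]
 [ 0.43803663 -0.2636148  -0.85943653]
 [-0.72432493  0.46273387 -0.51110738]] [-0.28705924 -0.15480938  1.63442509]
top [[623.18569207   0.         325.55017595]
 [  0.         623.18569207 235.40761976]
 [  0.           0.           1.        ]] 0.04218739931402569 [[-0.02394162 -0.99941431 -0.0244507 ]
 [-0.98027619  0.02826852 -0.19560031]
 [ 0.19617693  0.01928545 -0.98037885]] [0.00275046 0.54230702 1.32545188]
[[ 1.39755805e-03 -9.52327753e-01 -3.05073594e-01  8.33104475e-02]
 [ 9.99999010e-01  1.38182208e-03  2.67506462e-04 -7.90479494e-04]
 [ 1.66803599e-04 -3.05073666e-01  9.52328741e-01 -1.57044941e-01]
 [ 0.00000000e+00  0.00000000e+00  0.00000000e+00  1.00000000e+00]] -0.023874110792623117 [[374.48823823   0.         319.78230552]
 [  0.         374.48823823 238.90893343]
 [  0.           0.           1.        ]]
```

View pics/top0.png

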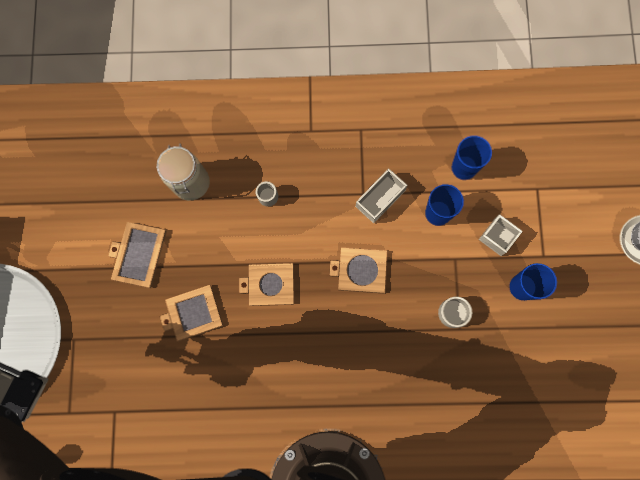

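View pics/scene0.png

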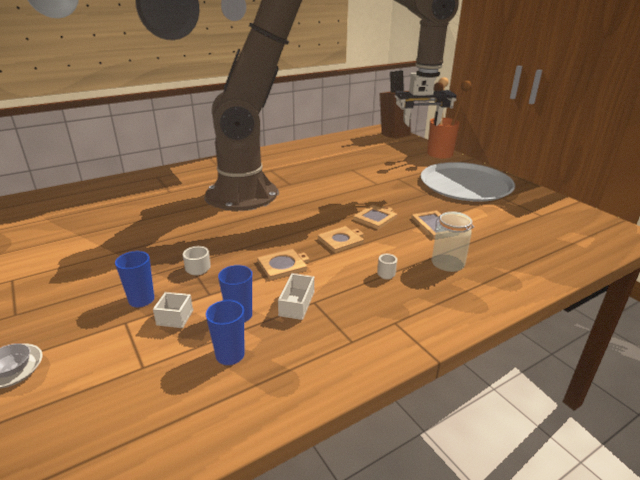

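Top view: dishes are the cup at (266,193), oblong (381,195), square (501,235) and ramekin (456,312). The boards' recesses are oblong (139,254), square (193,311), cup (271,285) and ramekin (362,270). There are three blue tumblers at (472,157), (445,204) and (534,282), and the jar is at (182,172). The plate-and-bowl at the right edge, about (635,238), is no part of the job.

```bash
cat > h.py <<'E'
import numpy as np, cv2
from station import robot
from scipy.spatial.transform import Rotation as Ro
def grab(n,save=None):
    s=robot.sense(); d=robot.read_camera(n)
    if n=="wrist":
        T=np.eye(4); T[:3,:3]=Ro.from_euler("xyz",s["tool_rot"],degrees=True).as_matrix(); T[:3,3]=s["tcp_pos"]
        W=T@np.array(d["mount"]); d["Rc"],d["C"]=W[:3,:3],W[:3,3]
    else: d["Rc"]=np.array(d["R"]).T; d["C"]=-d["Rc"]@np.array(d["t"])
    if save: cv2.imwrite(save,d["pixels"][:,:,::-1])
    return d
def cast(d,px,z):
    px=np.asarray(px,float).reshape(-1,1,2)
    u=cv2.undistortPoints(px,d["camera_matrix"],np.array([d["k1"],0,0,0.]))[:,0]
    r=np.c_[u,np.ones(len(u))]@d["Rc"].T
    return (d["C"]+r*((z-d["C"][2])/r[:,2])[:,None])[:,:2]
def proj(d,P):
    P=np.atleast_2d(P); rv=cv2.Rodrigues(d["Rc"].T)[0]
    return cv2.projectPoints(P.astype(float),rv,-d["Rc"].T@d["C"],d["camera_matrix"],np.array([d["k1"],0,0,0.]))[0][:,0]
def white(im,smax=75,vmin=0):
    h=cv2.cvtColor(im,cv2.COLOR_RGB2HSV); m=((h[...,1]<smax)&(h[...,2]>vmin)).astype(np.uint8)
    return cv2.morphologyEx(m,cv2.MORPH_OPEN,np.ones((3,3)))
def blue(im):
    h=cv2.cvtColor(im,cv2.COLOR_RGB2HSV); return ((h[...,0]>105)&(h[...,0]<130)&(h[...,1]>120)).astype(np.uint8)
def blob(m,uv,r):
    """hull of the biggest blob of mask within r px of uv"""
    k=np.zeros_like(m); cv2.circle(k,tuple(int(v) for v in uv),r,1,-1)
    c,_=cv2.findContours(m*k,cv2.RETR_EXTERNAL,cv2.CHAIN_APPROX_NONE)
    return cv2.convexHull(max(c,key=cv2.contourArea))[:,0]
def rect(d,hull,z):
    """min rectangle (centre mm, sides mm, angle of long side) of a hull cast on plane z"""
    P=cast(d,hull,z).astype(np.float32)*1000
    (c,s,a)=cv2.minAreaRect(P)
    if s[1]>s[0]: s=s[::-1]; a+=90
    return np.round(c,1),np.round(s,1),round((a+90)%180-90,1)
E
python3 - <<'E'
from h import *
d=grab("top"); im=d["pixels"]; w=white(im); b=blue(im); vis=im[:,:,::-1].copy()
print("C",d["C"])
for n,uv,r,z,m in [("cup",(266,193),15,.029,w),("oblong",(381,195),38,.029,w),("square",(501,235),26,.029,w),("ramekin",(456,312),21,.029,w),
 ("B_obl",(139,254),38,.0115,w),("B_sq",(193,311),27,.0115,w),("B_cup",(271,285),18,.0115,w),("B_ram",(362,270),22,.0115,w),
 ("T1",(472,157),35,.06,b),("T2",(445,204),30,.06,b),("T3",(534,282),35,.06,b),("jar",(182,172),38,.07,w)]:
    h=blob(m,uv,r); R=rect(d,h,z); print(n,*R,"dist",round(float(np.hypot(*R[0]))))
    cv2.polylines(vis,[h.reshape(-1,1,2)],1,(0,255,0),1)
cv2.imwrite("pics/v1.png",cv2.resize(vis[110:350,90:590],(800,384)))
E
```

```text
C [ 0.27165342 -0.0381433   1.40558765]
cup [648.9 121.7] [54.8 48.2] -0.5 dist 660
oblong [ 637.1 -139.4] [118.1  61.9] -45.9 dist 652
square [ 537.2 -401. ] [75.5 65. ] -39.8 dist 670
ramekin [ 368.7 -289.6] [69.3 65.9] 86.5 dist 469
B_obl [519.3 417.6] [110.9  59.7] -13.4 dist 666
B_sq [384.3 288. ] [64.8 64.1] 17.2 dist 480
B_cup [442.8 115.9] [49.8 47.4] -0.5 dist 458
B_ram [470.  -92.1] [66.  65.3] -1.8 dist 479
T1 [ 711.9 -338.2] [105.7  73. ] -46.5 dist 788
T2 [ 604.  -271.3] [96.5 73.3] -46.7 dist 662
T3 [ 422.2 -454.7] [100.4  74.8] -53.5 dist 620
jar [667.7 309.3] [100.4  80.2] -85.6 dist 736
```

View pics/v1.png

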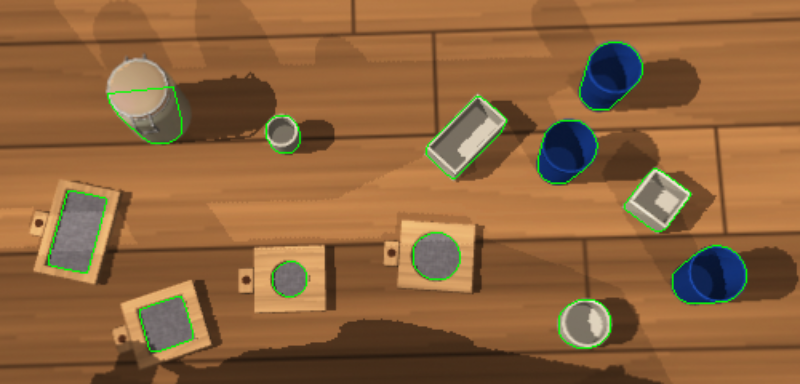

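Boards, dishes and tumblers are outlined cleanly. The lookalikes are tumblers T1 (472,157) at 0.79 m, T2 (445,204) at 0.66 m and T3 (534,282) at 0.62 m, so the one meant is T1; I'll leave all three alone. I'll start with the cup at (266,193), the only small round dish.

```bash

python3 -m crank '[[4.35,-5,0,-3.1,1],[4.35,-5,0,-3.1,1],[4.35,-5,0,-3.1,1],[4.35,-5,0,-3.1,1],[4.35,-5,0,-3.1,1]]' 25
python3 -m crank '[[4.35,-5,-0.3,-3.1,1],[4.35,-5,-0.3,-3.1,1],[4.35,-5,-0.3,-3.1,1],[4.35,-5,-0.3,-3.1,1],[4.35,-5,-0.3,-3.1,1]]'
python3 -m crank '[[4.35,-5,-0.5,-3.1,1],[4.35,-5,-0.5,-3.1,1],[4.35,-5,-0.5,-3.1,1],[4.35,-5,-0.5,-3.1,1],[4.35,-5,-0.5,-3.1,1]]'
```

```text
t: 0.62
tcp_pos: [0.3902, 0.416, 0.2263]
tool_rot: [-179.9, 0.1, 136.9]
force: [1.1, -0.5, 0.0]
width: 0.0919
t: 1.03
tcp_pos: [0.5222, 0.2633, 0.2172]
tool_rot: [-179.9, 0.1, 118.2]
force: [1.5, 0.2, 0.1]
width: 0.092
t: 1.45
tcp_pos: [0.654, 0.1105, 0.2019]
tool_rot: [-179.9, 0.2, 99.5]
force: [0.8, 0.2, -0.3]
width: 0.0918
```

```bash
cat >> h.py <<'E'
def look(n,cxy,r,z,save=None,cam="wrist"):
    d=grab(cam); uv=proj(d,[[cxy[0]/1e3,cxy[1]/1e3,z]])[0]; m=white(d["pixels"])
    h=blob(m,uv,r); R=rect(d,h,z); s=robot.sense()
    print(n,*R,"px",uv.round(),"tcp",s["tcp_pos"].round(4),"yaw",round(s["tool_rot"][2],1),"units to go",((R[0]/1e3-s["tcp_pos"][:2])/.03).round(2),"t",s["t"])
    if save:
        v=d["pixels"][:,:,::-1].copy(); cv2.polylines(v,[h.reshape(-1,1,2)],1,(0,255,0),1); cv2.imwrite(save,v)
    return d,h
E
python3 - <<'E'
from h import *
look("cup",(649,122),75,.052,"pics/w1.png")
E
```

```text
cup [647.8 125.9] [52.7 46.1] -79.3 px [317. 207.] tcp [0.6575 0.1024 0.2015] yaw 99.1 units to go [-0.32  0.78] t 1.5
```

View pics/w1.png

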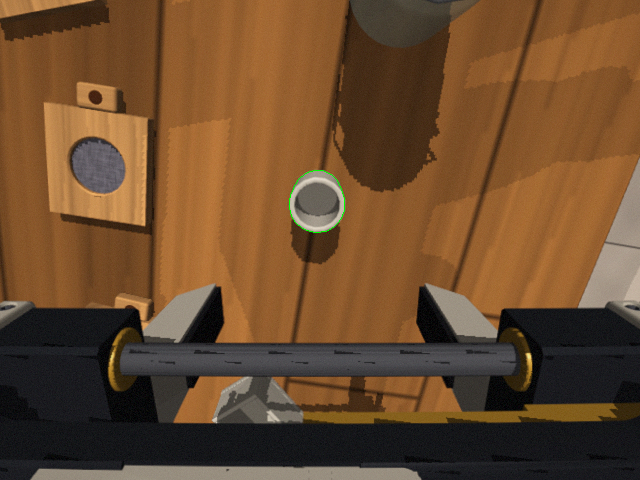

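The wrist view shows the cup at (317,201), well outlined and agreeing with the top view.

```bash

python3 -m crank '[[-0.3,0.65,0,0,1],[-0.3,0.65,-1,0,1],[-0.3,0.65,-3,0,1],[-0.3,0.65,-3,0,1],[-0.3,0.65,-3,0,1]]' 25
python3 -m crank '[[0,0,0,0,1],[0,0,-1,0,1],[0,0,-2,0,1],[0,0,-3,0,1],[0,0,-3,0,1]]'
python3 - <<'E'
from h import *
s=robot.sense();print(s["tcp_pos"],s["tool_rot"],s["force"])
E
```

```text
t: 1.92
tcp_pos: [0.645, 0.1217, 0.1064]
tool_rot: [-179.5, 0.5, 99.1]
force: [-0.9, 0.1, -0.0]
width: 0.0919
t: 2.33
tcp_pos: [0.6425, 0.1216, 0.013]
tool_rot: [-179.2, 0.5, 99.2]
force: [-0.8, 0.6, -0.8]
width: 0.0919
[0.64249917 0.12162377 0.01300897] [-179.21039554    0.53964886   99.15943857] [-0.830271    0.56616601 -0.75103659]
```

```bash

python3 -m crank '[[0.2,0,0.1,0,1],[0.2,0,0.1,0,0],[0.2,0,0.1,0,0],[0.2,0,0.1,0,0],[0.2,0,0.1,0,0]]' 25
python3 -m crank '[[0,0,0,0,0],[0,0,0,0,0],[0,0,0,0,0],[0,0,0,0,0],[0,0,0,0,0]]'
python3 -m crank '[[0,0,0,0,0],[0,0,0,0,0],[0,0,0.5,0,0],[0,0,1,0,0],[0,0,1,0,0]]'
```

```text
t: 2.75
tcp_pos: [0.6495, 0.1218, 0.0176]
tool_rot: [-179.3, 0.5, 99.2]
force: [-0.5, 0.8, -0.2]
width: 0.0694
t: 3.17
tcp_pos: [0.6495, 0.1219, 0.0179]
tool_rot: [-179.4, 0.5, 99.2]
force: [-1.9, 0.0, 4.0]
width: 0.0471
t: 3.58
tcp_pos: [0.651, 0.1219, 0.0501]
tool_rot: [-179.5, 0.5, 99.1]
force: [1.3, -0.0, -1.1]
width: 0.0466
```

```bash

python3 -m crank '[[-1,0,0.8,0,0],[-2.3,-0.1,1,0,0],[-3.5,-0.1,1,0,0],[-3.5,-0.1,1,0,0],[-3.5,-0.1,1,0,0]]' 25
python3 -m crank '[[-1,0,0,0,0],[-2.3,-0.1,0,0,0],[-3.4,-0.1,0,0,0],[-3.4,-0.1,0,0,0],[-3.4,-0.1,0,0,0]]'
python3 - <<'E'
from h import *
d=grab("top"); s=robot.sense(); print(s["tcp_pos"],s["tool_rot"],s["force"])
E
```

```text
t: 4.0
tcp_pos: [0.5433, 0.1191, 0.0794]
tool_rot: [-179.4, 0.5, 99.2]
force: [0.4, 0.6, -2.0]
width: 0.0469
t: 4.42
tcp_pos: [0.4406, 0.1163, 0.0792]
tool_rot: [-179.4, 0.5, 99.2]
force: [1.0, -0.5, -1.2]
width: 0.0467
[0.44243607 0.11653628 0.07947196] [-179.47955172    0.47146842   99.22266152] [ 0.45165352 -0.01211324 -1.44085141]
```

```bash

python3 -m crank '[[0,0,-0.7,0,0],[0,0,-1.2,0,0],[0,0,-1.4,0,0],[0,0,-1.5,0,0],[0,0,-1.5,0,0]]' 25
python3 -m crank '[[0,0,-0.05,0,0],[0,0,-0.1,0,0],[0,0,-0.15,0,0],[0,0,-0.18,0,0],[0,0,-0.18,0,0]]'
```

```text
t: 4.88
tcp_pos: [0.4433, 0.1163, 0.034]
tool_rot: [-179.5, 0.5, 99.2]
force: [0.5, 0.7, -2.3]
width: 0.0472
t: 5.3
tcp_pos: [0.4433, 0.1164, 0.0287]
tool_rot: [-179.5, 0.5, 99.2]
force: [0.3, 0.1, -1.2]
width: 0.047
```

```bash

python3 -m crank '[[0,0,-0.03,0,0],[0,0,-0.05,0,0],[0,0,-0.07,0,0],[0,0,-0.08,0,0],[0,0,-0.08,0,0]]'
```

```text
t: 5.72
tcp_pos: [0.4434, 0.1165, 0.0268]
tool_rot: [-179.5, 0.5, 99.2]
force: [-1.8, -1.3, 8.6]
width: 0.0466
```

```bash

python3 -m crank '[[0,0,0,0,0.6],[0,0,0,0,1],[0,0,0,0,1],[0,0,0,0,1],[0,0,0,0,1]]'
python3 -m crank '[[0,0,0.3,0,1],[0,0,1.3,0,1],[0,0,2.6,0,1],[0,0,4,0,1],[0,0,4,0,1]]'
python3 - <<'E'
from h import *
look("cup",(443,116),22,.038,cam="top")
E
python3 -m crank '[[-0.5,-4.5,0.5,-2.6,1],[-0.5,-4.5,0.5,-2.6,1],[-0.5,-4.5,0.5,-2.6,1],[-0.5,-4.5,0.5,-2.6,1],[-0.5,-4.5,0.5,-2.6,1]]'
python3 -m crank '[[-0.8,-4.5,0,-2.6,1],[-0.8,-4.5,0,-2.6,1],[-0.8,-4.5,0,-2.6,1],[-0.8,-4.5,0,-2.6,1],[-0.8,-4.5,0,-2.6,1]]'
python3 -m crank '[[-1.2,-4.5,0,-2.6,1],[-1.2,-4.5,0,-2.6,1],[-1.2,-4.5,0,-2.6,1],[-1.2,-4.5,0,-2.6,1],[-1.2,-4.5,0,-2.6,1]]'
python3 - <<'E'
from h import *
grab("top")
look("ram",(369,-290),75,.029,"pics/w2.png")
E
```

```text
t: 6.13
tcp_pos: [0.4434, 0.1165, 0.0267]
tool_rot: [-179.5, 0.5, 99.2]
force: [-0.5, -0.0, 0.5]
width: 0.0759
t: 6.55
tcp_pos: [0.447, 0.1171, 0.1534]
tool_rot: [180.0, 0.3, 99.1]
force: [0.7, -0.1, -0.4]
width: 0.0916
cup [436.4 102.7] [78.  27.2] 2.6 px [269. 282.] tcp [0.4459 0.1172 0.1509] yaw 99.2 units to go [-0.32 -0.48] t 6.6
t: 7.02
tcp_pos: [0.4301, -0.0213, 0.1662]
tool_rot: [-179.9, 0.4, 83.2]
force: [0.3, 0.4, 0.1]
width: 0.0918
t: 7.43
tcp_pos: [0.4052, -0.1592, 0.1662]
tool_rot: [-179.9, 0.4, 67.4]
force: [-0.0, -0.5, 0.7]
width: 0.0921
t: 7.85
tcp_pos: [0.3685, -0.2971, 0.1661]
tool_rot: [-180.0, 0.5, 51.6]
force: [0.5, -0.3, -0.1]
width: 0.0918
ram [ 366.8 -290.4] [75.3 70.7] 21.6 px [316. 219.] tcp [ 0.3696 -0.2931  0.1656] yaw 51.8 units to go [-0.09  0.09] t 7.95
```

View pics/w2.png

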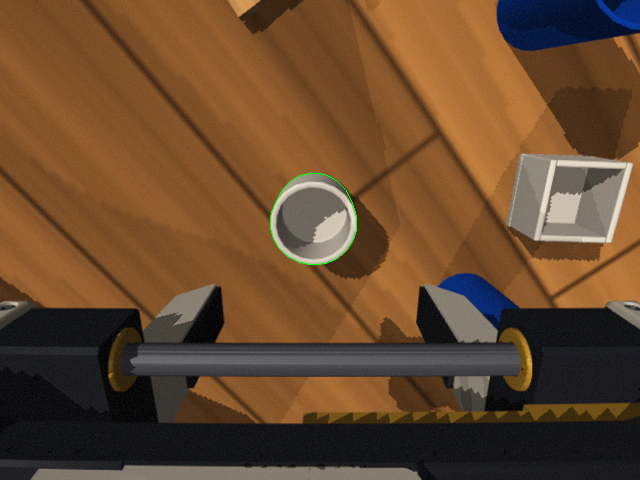

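The wrist view shows the ramekin at (314,220), outlined in green, with the jaw line clear on both sides of it.

```bash

python3 -m crank '[[-0.05,0.1,-0.8,0,1],[-0.05,0.1,-1.8,0,1],[-0.05,0.1,-2.5,0,1],[-0.05,0.1,-2.5,0,1],[-0.05,0.1,-2.5,0,1]]' 30
python3 -m crank '[[0,0,-1,0,1],[0,0,-1.9,0,1],[0,0,-2.3,0,1],[0,0,-2.4,0,1],[0,0,-2.4,0,1]]'
python3 -m crank '[[0,0,0,0,0],[0,0,0,0,0],[0,0,0,0,0],[0,0,0,0,0],[0,0,0,0,0]]'
python3 -m crank '[[0,0,0,0,0],[0,0,0,0,0],[0,0,0,0,0],[0,0,0,0,0],[0,0,0,0,0]]'
```

```text
t: 8.37
tcp_pos: [0.3682, -0.288, 0.09]
tool_rot: [-179.7, 0.4, 51.9]
force: [-0.1, -1.0, 0.6]
width: 0.092
t: 8.78
tcp_pos: [0.369, -0.2876, 0.0186]
tool_rot: [-179.7, 0.4, 52.0]
force: [0.2, -0.4, 0.2]
width: 0.0921
t: 9.2
tcp_pos: [0.3694, -0.2876, 0.0192]
tool_rot: [-179.7, 0.4, 52.0]
force: [-1.2, 2.5, 8.8]
width: 0.0652
t: 9.62
tcp_pos: [0.3693, -0.2875, 0.0192]
tool_rot: [-179.7, 0.4, 52.0]
force: [-0.9, 1.7, 2.4]
width: 0.0655
```

```bash

python3 -m crank '[[0,0,0.4,0,0],[0,0,1.2,0,0],[0.4,0.8,2,0,0],[0.8,1.6,2,0,0],[0.8,1.6,2,0,0]]' 30
python3 -m crank '[[0.5,1,0,0,0],[1.1,2.1,0,0,0],[1.6,3.1,0,0,0],[1.6,3.1,0,0,0],[1.6,3.1,0,0,0]]'
python3 -m crank '[[0.5,1,0,0,0],[0.85,1.7,0,0,0],[0.96,1.82,0,0,0],[0.96,1.82,0,0,0],[0.96,1.82,0,0,0]]'
python3 - <<'E'
from h import *
grab("top"); s=robot.sense(); print(s["tcp_pos"],s["tool_rot"],s["force"])
E
```

```text
t: 10.03
tcp_pos: [0.3961, -0.2353, 0.0797]
tool_rot: [-179.7, 0.2, 52.3]
force: [0.7, -0.4, -3.5]
width: 0.0653
t: 10.45
tcp_pos: [0.4447, -0.1402, 0.0791]
tool_rot: [-179.7, 0.2, 52.6]
force: [-0.7, -0.9, -2.3]
width: 0.065
t: 10.87
tcp_pos: [0.4728, -0.087, 0.079]
tool_rot: [-179.7, 0.3, 52.5]
force: [0.3, -0.3, -2.1]
width: 0.0654
[ 0.4725624  -0.08732481  0.0790318 ] [-179.66430629    0.26374416   52.48287719] [-1.07486354 -0.18871764 -2.34365885]
```

```bash

python3 -m crank '[[-0.08,-0.12,-0.5,0,0],[-0.08,-0.12,-1,0,0],[-0.08,-0.12,-1.3,0,0],[-0.08,-0.12,-1.42,0,0],[-0.08,-0.12,-1.42,0,0]]'
python3 -m crank '[[0,0,-0.05,0,0],[0,0,-0.12,0,0],[0,0,-0.18,0,0],[0,0,-0.24,0,0],[0,0,-0.24,0,0]]'
```

```text
t: 11.33
tcp_pos: [0.4693, -0.0917, 0.0359]
tool_rot: [-179.6, 0.3, 52.4]
force: [-0.1, 0.1, -1.8]
width: 0.0655
t: 11.75
tcp_pos: [0.4693, -0.0916, 0.0286]
tool_rot: [-179.6, 0.3, 52.4]
force: [-0.5, 0.4, -1.5]
width: 0.0654
```

```bash

python3 -m crank '[[0,0,-0.03,0,0],[0,0,-0.05,0,0],[0,0,-0.06,0,0],[0,0,-0.06,0,0],[0,0,-0.06,0,0]]'
```

```text
t: 12.17
tcp_pos: [0.4694, -0.0916, 0.0281]
tool_rot: [-179.6, 0.2, 52.4]
force: [-7.4, 1.3, 23.8]
width: 0.0655
```

```bash

python3 -m crank '[[0,0,0,0,1],[0,0,0,0,1],[0,0,0,0,1],[0,0,0,0,1],[0,0,0,0,1]]'
python3 -m crank '[[0,0,0.3,0,1],[0,0,1.3,0,1],[0,0,2.6,0,1],[0,0,4,0,1],[0,0,5,0,1]]'
python3 -m crank '[[0.2,-1,0.3,0,1],[0.5,-2.2,0.6,0,1],[0.8,-3.5,0.6,0,1],[1,-4.7,0.6,0,1],[1,-4.7,0.6,0,1]]'
python3 -m crank '[[0.2,-1,0,0,1],[0.5,-2.2,0,0,1],[0.8,-3.5,0,0,1],[1.2,-4.7,0,0,1],[1.2,-4.7,0,0,1]]'
python3 -m crank '[[0.1,-0.7,0,0,1],[0.1,-0.7,0,0,1],[0.1,-0.7,0,0,1]]'
python3 - <<'E'
from h import *
grab("top","pics/top2.png")
look("sq",(537,-401),90,.029,"pics/w3.png")
E
```

```text
t: 12.58
tcp_pos: [0.4695, -0.0915, 0.028]
tool_rot: [-179.6, 0.2, 52.4]
force: [0.1, 0.5, 0.0]
width: 0.0907
t: 13.0
tcp_pos: [0.4695, -0.0924, 0.1811]
tool_rot: [-179.7, 0.2, 52.3]
force: [0.0, 0.3, -0.4]
width: 0.0918
t: 13.42
tcp_pos: [0.4989, -0.242, 0.2008]
tool_rot: [-180.0, 0.4, 51.8]
force: [-1.1, 0.0, 0.6]
width: 0.0916
t: 13.83
tcp_pos: [0.5336, -0.3908, 0.2014]
tool_rot: [179.9, 0.7, 51.5]
force: [-0.9, 0.7, 1.0]
width: 0.092
t: 14.08
tcp_pos: [0.5355, -0.4133, 0.2016]
tool_rot: [179.9, 0.8, 51.3]
force: [0.0, 0.0, -0.5]
width: 0.0919
sq [ 535.3 -400.2] [71.8 66.2] 49.6 px [313. 202.] tcp [ 0.5365 -0.411   0.2015] yaw 51.5 units to go [-0.04  0.36] t 14.1833
```

View pics/w3.png

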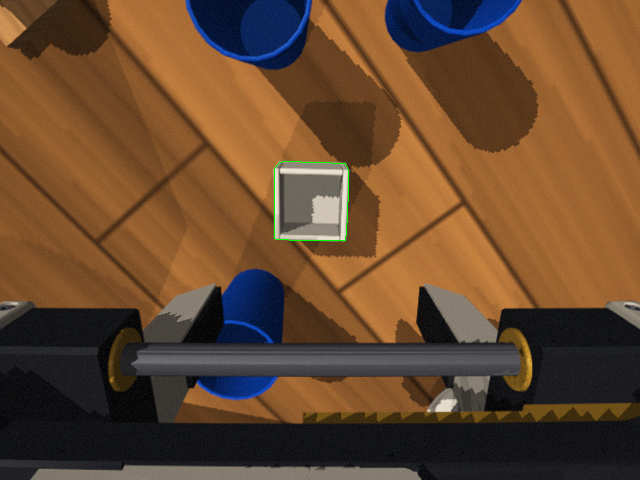

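View pics/top2.png

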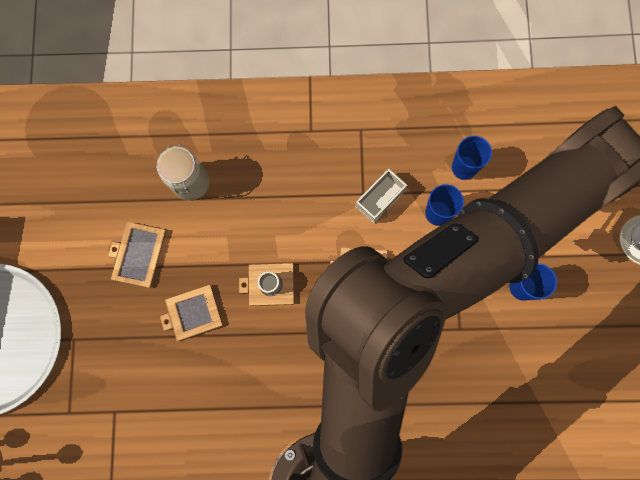

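The top view shows the cup on its board at (269,282). The wrist view shows the square dish at (312,200) in line with the jaws to within about 2°, with tumblers T2/T1 above it and T3 below left, all out of the gripper's footprint.

```bash

python3 -m crank '[[0,0.35,-0.8,-0.25,1],[0,0.35,-1.8,-0.25,1],[0,0.35,-2.8,-0.25,1],[0,0.35,-3.4,-0.25,1],[0,0.35,-3.4,-0.25,1]]' 30
python3 -m crank '[[0,0,-0.8,0,1],[0,0,-1.8,0,1],[0,0,-2.4,0,1],[0,0,-2.6,0,1],[0,0,-2.6,0,1]]'
python3 - <<'E'
from h import *
grab("top");s=robot.sense(); print(s["tcp_pos"],s["tool_rot"],s["force"])
E
```

```text
t: 14.6
tcp_pos: [0.5352, -0.3967, 0.0956]
tool_rot: [-179.7, 0.7, 50.1]
force: [-1.3, 0.7, -0.4]
width: 0.0921
t: 15.02
tcp_pos: [0.5352, -0.3958, 0.0174]
tool_rot: [-179.6, 0.7, 50.1]
force: [-0.6, 0.1, 0.8]
width: 0.0917
[ 0.53581839 -0.39664157  0.01869042] [-179.72710283    0.68130799   50.11766467] [-0.47357301 -0.39790212  0.24972803]
```

```bash

python3 -m crank '[[0,-0.13,0,0,1],[0,-0.13,0,0,1],[0,-0.13,0,0,0],[0,-0.13,0,0,0],[0,-0.13,0,0,0]]' 30
python3 -m crank '[[0,0,0,0,0],[0,0,0,0,0],[0,0,0,0,0],[0,0,0,0,0],[0,0,0,0,0]]'
python3 -m crank '[[0,0,0.3,0,0],[0,0,1,0,0],[0,0,2,0,0],[0,0,3.2,0,0],[0,0,4.4,0,0]]'
python3 -m crank '[[0,0,1,0,0],[0,0,2,0,0],[0,0,2,0,0]]'
```

```text
t: 15.48
tcp_pos: [0.536, -0.4007, 0.0193]
tool_rot: [-179.8, 0.7, 50.1]
force: [0.7, 0.4, -0.6]
width: 0.0763
t: 15.9
tcp_pos: [0.5361, -0.4006, 0.0194]
tool_rot: [-179.8, 0.7, 50.1]
force: [-0.2, 2.1, 3.1]
width: 0.062
t: 16.32
tcp_pos: [0.5353, -0.4002, 0.1526]
tool_rot: [-179.7, 0.7, 50.1]
force: [0.9, -0.1, -2.0]
width: 0.0617
t: 16.57
tcp_pos: [0.5367, -0.4028, 0.2196]
tool_rot: [179.8, 0.7, 50.1]
force: [0.4, -1.9, -1.1]
width: 0.0619
```

```bash

python3 -m crank '[[-0.25,1.2,0,0.4,0],[-0.5,2.4,0,0.9,0],[-0.75,3.5,0,1.4,0],[-1,4.6,0,1.9,0],[-1.27,5.76,0,2.38,0]]'
python3 -m crank '[[-0.25,1.2,0,0.4,0],[-0.5,2.4,0,0.9,0],[-0.75,3.5,0,1.4,0],[-1,4.6,0,1.9,0],[-1.27,5.76,0,2.38,0]]'
python3 -m crank '[[-0.25,1.2,-0.2,0.4,0],[-0.5,2.4,-0.5,0.9,0],[-0.75,3.5,-0.8,1.4,0],[-1,4.6,-1.1,1.9,0],[-1.27,5.76,-1.4,2.38,0]]'
python3 -m crank '[[-0.2,0.9,-0.3,0.4,0],[-0.4,1.8,-0.7,0.9,0],[-0.6,2.7,-1.1,1.4,0],[-0.8,3.4,-1.4,1.9,0],[-1,4,-1.6,2.2,0]]'
python3 - <<'E'
from h import *
grab("top");s=robot.sense(); print(s["tcp_pos"],s["tool_rot"],s["force"])
print((np.array([.3843,.288])-s["tcp_pos"][:2])/.03,(107.2-s["tool_rot"][2])/6)
E
```

```text
t: 16.98
tcp_pos: [0.4976, -0.2287, 0.2193]
tool_rot: [179.8, 0.7, 64.5]
force: [0.9, 0.6, -2.1]
width: 0.0616
t: 17.4
tcp_pos: [0.4585, -0.0547, 0.2193]
tool_rot: [179.8, 0.7, 78.9]
force: [1.1, 1.0, -1.1]
width: 0.062
t: 17.82
tcp_pos: [0.4196, 0.1192, 0.1771]
tool_rot: [179.8, 0.7, 93.3]
force: [0.3, 0.2, -2.4]
width: 0.0618
t: 18.23
tcp_pos: [0.3885, 0.2404, 0.1282]
tool_rot: [179.9, 0.7, 106.7]
force: [0.1, 0.3, -2.2]
width: 0.0616
[0.38711137 0.24361426 0.12754612] [179.93012151   0.61806129 106.92733145] [-1.85985276  3.8166065  -2.50699775]
[-0.09371217  1.47952466] 0.04544475811068338
```

```bash

python3 -m crank '[[-0.05,0.6,-0.2,0.05,0],[-0.1,1.2,-0.6,0.05,0],[-0.1,1.48,-1,0.05,0],[-0.1,1.48,-1.5,0.05,0],[-0.1,1.48,-1.5,0.05,0]]'
python3 - <<'E'
from h import *
grab("top");s=robot.sense(); print(s["tcp_pos"],s["tool_rot"],s["force"])
print((np.array([.3843,.288])-s["tcp_pos"][:2])/.03,(107.2-s["tool_rot"][2])/6)
E
```

```text
t: 18.7
tcp_pos: [0.383, 0.2873, 0.0807]
tool_rot: [-179.9, 0.7, 107.2]
force: [0.1, -0.4, -2.0]
width: 0.0621
[0.38339771 0.28695966 0.08176479] [-179.92898686    0.72248108  107.18896948] [ 0.59333022 -0.37061167 -2.28657678]
[0.03007639 0.03467785] 0.0018384207267037784
```

```bash

python3 -m crank '[[0.03,0.03,-0.5,0,0],[0.03,0.03,-1,0,0],[0.03,0.03,-1.4,0,0],[0.03,0.03,-1.55,0,0],[0.03,0.03,-1.55,0,0]]'
python3 -m crank '[[0,0,-0.04,0,0],[0,0,-0.08,0,0],[0,0,-0.12,0,0],[0,0,-0.14,0,0],[0,0,-0.14,0,0]]'
```

```text
t: 19.17
tcp_pos: [0.3843, 0.2871, 0.0353]
tool_rot: [-179.9, 0.8, 107.1]
force: [0.1, 0.4, -2.0]
width: 0.0618
t: 19.58
tcp_pos: [0.3844, 0.2872, 0.0313]
tool_rot: [-179.9, 0.7, 107.1]
force: [-0.2, 0.1, -1.9]
width: 0.0619
```

```bash

python3 -m crank '[[0,0,-0.03,0,0],[0,0,-0.05,0,0],[0,0,-0.08,0,0],[0,0,-0.1,0,0],[0,0,-0.1,0,0]]'
```

```text
t: 20.0
tcp_pos: [0.3844, 0.2872, 0.0283]
tool_rot: [-179.9, 0.7, 107.1]
force: [-0.7, -0.3, -0.0]
width: 0.0616
```

```bash

python3 -m crank '[[0,0,-0.02,0,0],[0,0,-0.03,0,0],[0,0,-0.03,0,0]]'
python3 -m crank '[[0,0,0,0,1],[0,0,0,0,1],[0,0,0,0,1],[0,0,0,0,1],[0,0,0,0,1]]'
python3 -m crank '[[0,0,0.3,0,1],[0,0,1.3,0,1],[0,0,2.6,0,1],[0,0,4,0,1],[0,0,5,0,1]]'
python3 -m crank '[[0.5,-1,0.3,0.5,1],[1.1,-1.9,0.6,0.8,1],[1.7,-2.9,0.6,1.1,1],[2.3,-3.9,0.6,1.1,1],[2.7,-4.6,0.6,1.5,1]]'
python3 -m crank '[[0.6,-1,0,0.5,1],[1.2,-2,0,0.8,1],[1.8,-3,0,1.1,1],[2.4,-4,0,1.1,1],[2.7,-4.6,0,1.5,1]]'
python3 -m crank '[[0.6,-1,0,0.5,1],[1.2,-2,0,0.8,1],[1.8,-3,0,1.1,1],[2.4,-4,0,1.1,1],[2.7,-4.6,0,1.5,1]]'
python3 - <<'E'
from h import *
grab("top","pics/top3.png")
look("obl",(637,-139),120,.029,"pics/w4.png")
E
```

```text
t: 20.25
tcp_pos: [0.3845, 0.2872, 0.0282]
tool_rot: [-179.9, 0.7, 107.1]
force: [-3.8, -3.2, 15.9]
width: 0.0619
t: 20.67
tcp_pos: [0.3844, 0.2872, 0.0281]
tool_rot: [-179.9, 0.7, 107.1]
force: [-0.1, -0.4, -0.2]
width: 0.0894
t: 21.08
tcp_pos: [0.385, 0.287, 0.1816]
tool_rot: [-180.0, 0.7, 107.1]
force: [0.9, 0.7, -0.3]
width: 0.0917
t: 21.5
tcp_pos: [0.4674, 0.146, 0.2008]
tool_rot: [179.9, 0.7, 115.9]
force: [-0.0, -0.2, 0.0]
width: 0.0918
t: 21.92
tcp_pos: [0.5498, 0.0038, 0.2016]
tool_rot: [179.9, 0.8, 124.7]
force: [0.3, -0.1, 0.2]
width: 0.0919
t: 22.33
tcp_pos: [0.6317, -0.1383, 0.2022]
tool_rot: [180.0, 0.9, 133.5]
force: [0.5, 0.2, 1.0]
width: 0.0917
obl [ 638.8 -139.5] [119.4  61.9] -45.1 px [327. 213.] tcp [ 0.631  -0.1394  0.2021] yaw 133.5 units to go [ 0.26 -0.  ] t 22.4333
```

View pics/w4.png

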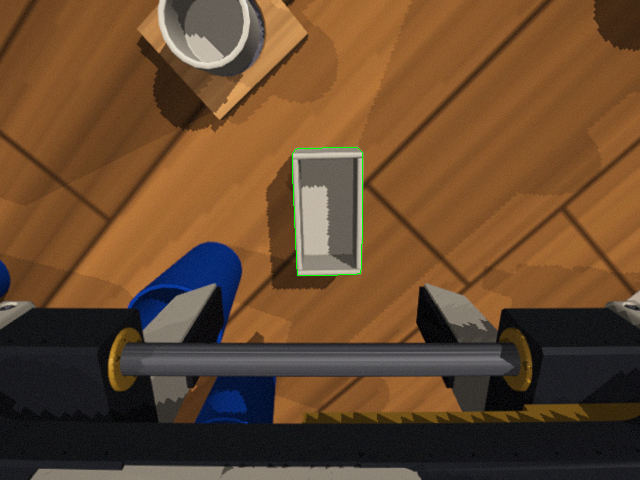

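View pics/top3.png

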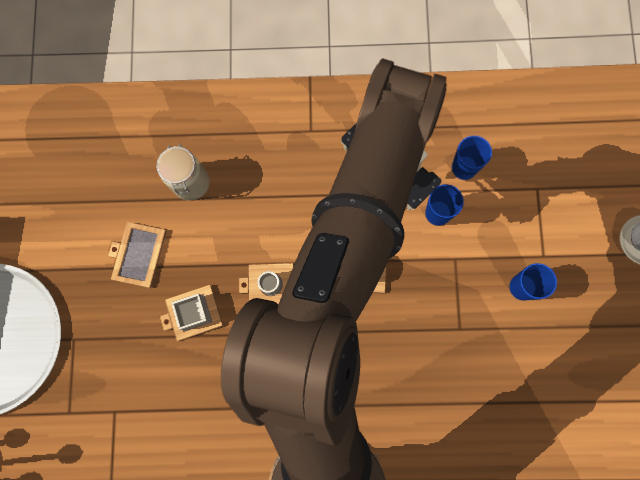

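The top view shows cup, ramekin board and square filled; the square sits in its board at (191,312). The wrist view shows the oblong at (328,212) in line with the jaws, with T2 at lower left. I'll grip about 15 mm towards the far end of the dish from T2 to keep the gripper body clear.

```bash

python3 -m crank '[[-0.12,0.35,0,0.15,1],[-0.12,0.35,-0.8,0.15,1],[-0.12,0.35,-1.8,0.15,1],[-0.12,0.35,-2,0.15,1],[-0.12,0.35,-2,0.15,1]]' 35
python3 - <<'E'
from h import *
grab("top");s=robot.sense(); print(s["tcp_pos"],s["tool_rot"],s["force"])
E
```

```text
t: 22.85
tcp_pos: [0.6255, -0.1264, 0.1404]
tool_rot: [-179.9, 0.7, 134.5]
force: [-0.2, 0.3, -0.3]
width: 0.092
[ 0.62674746 -0.1272578   0.142206  ] [-179.94710528    0.88164634  134.44444062] [-0.80562552  0.22587185  0.53768437]
```

```bash

python3 -m crank '[[0,-0.03,-0.7,0,1],[0,-0.03,-1.4,0,1],[0,-0.03,-2,0,1],[0,-0.03,-2.4,0,1],[0,-0.03,-2.4,0,1]]'
python3 -m crank '[[0.02,-0.03,-0.6,0,1],[0.02,-0.03,-1.2,0,1],[0.02,-0.03,-1.6,0,1],[0.02,-0.03,-1.7,0,1],[0.02,-0.03,-1.7,0,1]]'
python3 -m crank '[[0,0,0,0,1],[0,0,0,0,0],[0,0,0,0,0],[0,0,0,0,0],[0,0,0,0,0]]'
python3 -m crank '[[0,0,0,0,0],[0,0,0,0,0],[0,0,0,0,0],[0,0,0,0,0],[0,0,0,0,0]]'
```

```text
t: 23.32
tcp_pos: [0.6261, -0.1274, 0.0693]
tool_rot: [-179.9, 0.8, 134.5]
force: [-0.5, -0.4, 0.3]
width: 0.0917
t: 23.73
tcp_pos: [0.6267, -0.1282, 0.0185]
tool_rot: [-179.9, 0.8, 134.5]
force: [-0.1, -0.4, 0.1]
width: 0.0922
t: 24.15
tcp_pos: [0.627, -0.1283, 0.019]
tool_rot: [-179.9, 0.8, 134.5]
force: [0.1, 0.0, -0.4]
width: 0.07
t: 24.57
tcp_pos: [0.6272, -0.1282, 0.0192]
tool_rot: [-179.9, 0.8, 134.5]
force: [-1.6, -0.2, 4.0]
width: 0.0576
```

```bash

python3 -m crank '[[0,0,0.3,0,0],[0,0,0.8,0,0],[0,0,1.6,0,0],[0,0,2.6,0,0],[0,0,3.6,0,0]]' 35
python3 -m crank '[[0,0,0.8,0,0],[0,0,1.6,0,0],[0,0,2.2,0,0],[0,0,2.5,0,0],[0,0,2.5,0,0]]'
python3 -m crank '[[-0.2,0.8,0,0.3,0],[-0.4,1.7,0,0.6,0],[-0.6,2.7,0,0.9,0],[-0.8,3.6,0,1.1,0],[-1.02,4.58,0,1.34,0]]'
python3 -m crank '[[-0.2,1,0,0.3,0],[-0.4,2,0,0.6,0],[-0.6,2.9,0,0.9,0],[-0.8,3.8,0,1.1,0],[-1.02,4.58,0,1.34,0]]'
python3 -m crank '[[-0.2,1,0,0.3,0],[-0.4,2,0,0.6,0],[-0.6,2.9,0,0.9,0],[-0.8,3.8,0,1.1,0],[-1.02,4.58,0,1.34,0]]'
python3 -m crank '[[-0.2,1,0,0.3,0],[-0.4,1.9,0,0.6,0],[-0.6,2.7,0,0.9,0],[-0.8,3.3,0,1.1,0],[-0.9,3.8,0,1.2,0]]'
python3 - <<'E'
from h import *
grab("top","pics/top4.png");s=robot.sense(); print(s["tcp_pos"],s["tool_rot"],s["force"])
print((np.array([.5041,.4212])-s["tcp_pos"][:2])/.03,(166.6-s["tool_rot"][2])/6)
E
```

```text
t: 24.98
tcp_pos: [0.6259, -0.1281, 0.1278]
tool_rot: [-179.8, 0.7, 134.5]
force: [1.0, 1.1, -2.8]
width: 0.0577
t: 25.4
tcp_pos: [0.6266, -0.1285, 0.2048]
tool_rot: [-179.9, 0.8, 134.5]
force: [0.8, 0.4, -4.0]
width: 0.0577
t: 25.82
tcp_pos: [0.5945, 0.0097, 0.2031]
tool_rot: [-179.8, 0.7, 142.5]
force: [0.3, 0.6, -4.1]
width: 0.0576
t: 26.23
tcp_pos: [0.5623, 0.149, 0.2012]
tool_rot: [-179.7, 0.6, 150.7]
force: [0.3, 0.3, -2.9]
width: 0.058
t: 26.65
tcp_pos: [0.5301, 0.2881, 0.1993]
tool_rot: [-179.6, 0.5, 158.9]
force: [0.7, 0.3, -3.6]
width: 0.0578
t: 27.07
tcp_pos: [0.5012, 0.4035, 0.1977]
tool_rot: [-179.5, 0.4, 166.2]
force: [-0.6, -0.2, -3.4]
width: 0.0578
[0.50045692 0.40686833 0.19789452] [-179.57987508    0.33907914  166.38286229] [-0.09585439  3.73325427 -3.42955961]
[0.12143592 0.47772247] 0.036189617857634936
```

View pics/top4.png

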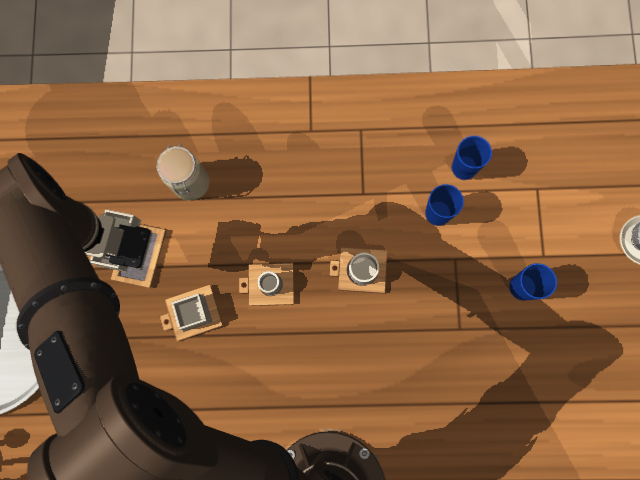

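The top view shows cup (269,282), ramekin (363,268) and square (191,312) seated on their boards, the oblong held over its own board, and the tumblers and jar at their original pixels.

```bash

python3 -m crank '[[0.12,0.48,-0.5,0.04,0],[0.12,0.48,-1.2,0.04,0],[0.12,0.48,-2,0.04,0],[0.12,0.48,-2.8,0.04,0],[0.12,0.48,-2.8,0.04,0]]'
python3 -m crank '[[0,0,-0.5,0,0],[0,0,-0.9,0,0],[0,0,-1.1,0,0],[0,0,-1.1,0,0],[0,0,-1.1,0,0]]'
python3 - <<'E'
from h import *
grab("top");s=robot.sense(); print(s["tcp_pos"],s["tool_rot"],s["force"])
print((np.array([.5041,.4212])-s["tcp_pos"][:2])/.03,(166.6-s["tool_rot"][2])/6)
d=grab("wrist","pics/w5.png")
E
```

```text
t: 27.53
tcp_pos: [0.5018, 0.4181, 0.1084]
tool_rot: [-179.1, 0.1, 166.5]
force: [-1.3, -1.1, -4.2]
width: 0.058
t: 27.95
tcp_pos: [0.5022, 0.4181, 0.076]
tool_rot: [-179.1, 0.1, 166.5]
force: [0.3, 0.2, -3.5]
width: 0.0579
[0.50238547 0.41846469 0.07644093] [-1.79183468e+02  1.34364030e-01  1.66537317e+02] [-0.99160126 -1.24081824 -3.75896861]
[0.057151   0.09117698] 0.010447200450082997
```

View pics/w5.png

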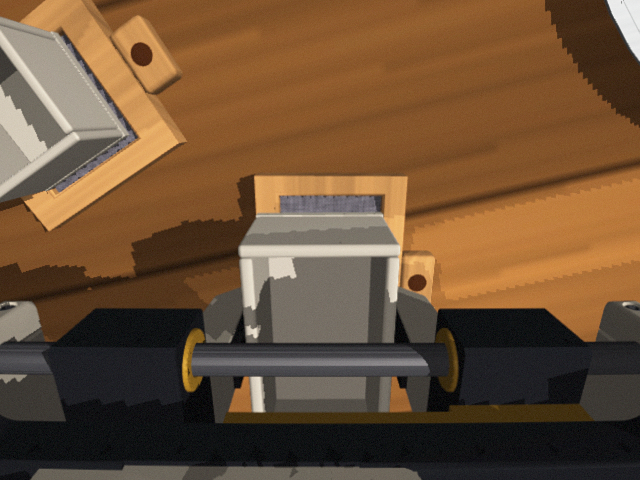

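The wrist view shows the dish parallel to its board, with the recess centred at about (331,204) against the dish at 321. That fits the few millimetres of +y still to go.

```bash

python3 -m crank '[[0.06,0.13,-0.4,0.01,0],[0.06,0.13,-0.8,0.01,0],[0.06,0.13,-1.2,0.01,0],[0.06,0.13,-1.36,0.01,0],[0.06,0.13,-1.36,0.01,0]]'
python3 -m crank '[[0,0,-0.04,0,0],[0,0,-0.08,0,0],[0,0,-0.12,0,0],[0,0,-0.15,0,0],[0,0,-0.15,0,0]]'
```

```text
t: 28.47
tcp_pos: [0.503, 0.4213, 0.0333]
tool_rot: [-179.0, 0.0, 166.6]
force: [-0.5, -0.6, -3.1]
width: 0.058
t: 28.88
tcp_pos: [0.5032, 0.4215, 0.0293]
tool_rot: [-179.0, 0.0, 166.6]
force: [0.2, -0.5, -1.7]
width: 0.0575
```

```bash

python3 -m crank '[[0,0,-0.02,0,0],[0,0,-0.03,0,0],[0,0,-0.04,0,0],[0,0,-0.05,0,0],[0,0,-0.05,0,0]]'
```

```text
t: 29.3
tcp_pos: [0.5031, 0.4218, 0.0288]
tool_rot: [-179.1, 0.0, 166.6]
force: [-4.0, -1.8, 7.6]
width: 0.0578
```

```bash

python3 -m crank '[[0,0,0,0,1],[0,0,0,0,1],[0,0,0,0,1],[0,0,0,0,1],[0,0,0,0,1]]'
python3 -m crank '[[0,0,0.3,0,1],[0,0,1.3,0,1],[0,0,2.6,0,1],[0,0,4,0,1],[0,0,5,0,1]]'
python3 -m crank '[[-1,1,0.5,0,1],[-2,1.8,1,0,1],[-3,2.5,1,0,1],[-4,3.2,1,0,1],[-4,3.2,1,0,1]]'
python3 -m crank '[[-1,0.5,0.5,0,1],[-2,1,1,0,1],[-3,1,1,0,1],[-3,1,1,0,1],[-3,1,1,0,1]]'
python3 - <<'E'
from h import *
d=grab("top","pics/top5.png"); im=d["pixels"]; b=blue(im); v=im[:,:,::-1].copy()
# dishes stand at z .009: mid-height of body .009+.029=.038
for n,uv,r,B in [("cup",(269,282),17,(442.8,115.9)),("ram",(363,268),23,(470,-92.1)),("sq",(191,312),26,(384.3,288)),("obl",(139,254),40,(519.3,417.6))]:
    h=blob(white(im),uv,r); R=rect(d,h,.038); print(n,*R,"off",(R[0]-B).round(1)); cv2.polylines(v,[h.reshape(-1,1,2)],1,(0,255,0),1)
for n,uv,r in [("T1",(472,157),35),("T2",(445,204),30),("T3",(534,282),35)]: print(n,*rect(d,blob(b,uv,r),.06))
cv2.imwrite("pics/v5.png",cv2.resize(v[130:350,90:410],(800,550)))
grab("scene","pics/s5.png")
E
```

```text
t: 29.72
tcp_pos: [0.5033, 0.4218, 0.0287]
tool_rot: [-179.1, 0.1, 166.6]
force: [0.4, -0.1, 0.5]
width: 0.0865
t: 30.13
tcp_pos: [0.5041, 0.4222, 0.1829]
tool_rot: [-179.2, 0.2, 166.6]
force: [0.5, -0.2, 0.5]
width: 0.0919
t: 30.55
tcp_pos: [0.375, 0.5248, 0.2138]
tool_rot: [-179.4, -0.2, 167.2]
force: [-1.6, 0.8, -0.3]
width: 0.0918
t: 30.97
tcp_pos: [0.2828, 0.5555, 0.2446]
tool_rot: [-179.5, -0.2, 167.5]
force: [1.7, -0.3, 0.3]
width: 0.0918
cup [441.8 115.1] [55.4 48. ] 44.1 off [-1.  -0.8]
ram [468.5 -92.3] [69.2 66.4] -1.8 off [-1.5 -0.2]
sq [383.6 287.8] [73.6 68.5] -73.1 off [-0.7 -0.2]
obl [516.2 416.4] [110.9  74.2] -13.1 off [-3.1 -1.2]
T1 [ 711.9 -338.2] [105.7  73. ] -46.5
T2 [ 604.  -271.3] [96.5 73.3] -46.7
T3 [ 422.2 -454.7] [100.4  74.8] -53.5
```

View pics/v5.png

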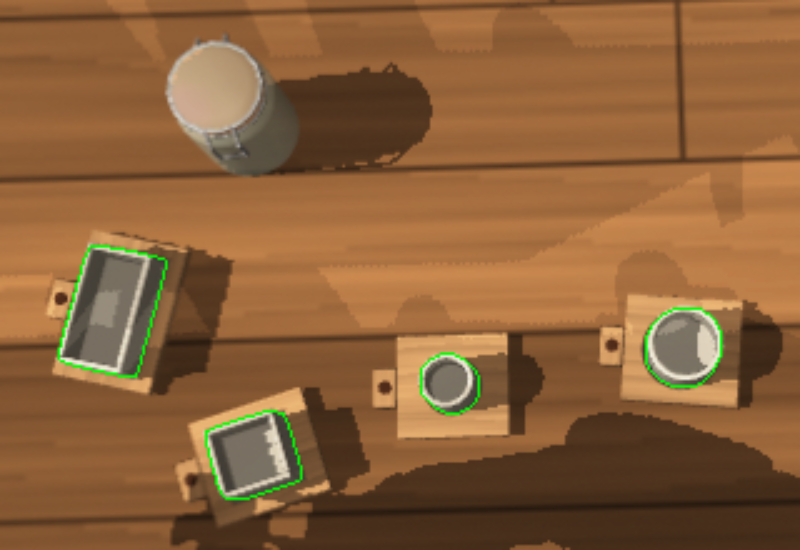

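View pics/s5.png

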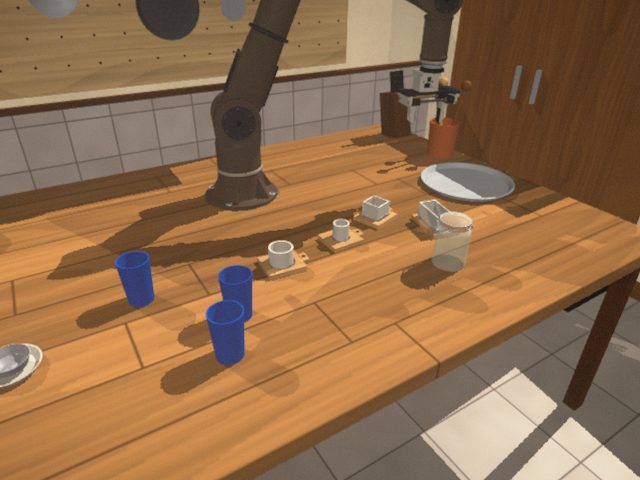

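Both views show all four dishes upright and centred on their own boards, with offsets of 3.3 mm or less. The tumblers and jar have not moved. Handing in.

```bash
python3 -c "
from station import robot
print(robot.close_job())"
```

```text
the job is handed in; nothing more can be done
None
```

All four white dishes (cup, ramekin, square, oblong) are set into the boards whose recesses match them, and I handed the job in at about 31 s. I gripped each dish from outside and lowered it slowly until the floor pushed back; the highest force the wrist showed was about 24 N, on the ramekin.

- **Position:** in the last top view the dish centres are within 3.3 mm of their recess centres (the oblong is the farthest off). The square and oblong line up with their recesses to within about 0.5°.
- **Seating:** the floor contacts came within 0.6 mm of the expected height. I did not measure the tilt of the dishes separately; they look upright in both the top and scene views.
- **Left alone:** all three tumblers measure exactly as at the start, and the jar looks unmoved by eye in the pictures; its outline was poorly segmented, so I have no number for it. The arm is clear of everything.
- **Failed check:** a mid-run camera check of the cup was spoiled because the arm blocked the view; later views replaced it.

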